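# Set out the condiment row in reverse on the guests' stand

### The arm

A 7-joint arm with a two-finger parallel gripper is mounted at the origin on the work surface. World frame = base frame: x ahead of the robot, y to its left, z up, the work surface at z = 0. Lengths are in m, angles in degrees, forces in N, time in s.
With the tool pointing down it reaches from about 0.4 to 0.85 m from the base axis. Payload 10.4 kg.
Tool frame: the origin (TCP) lies between the finger pads; the fingertips stand finger_overhang ahead of it and the grasp point (between the pads) lies 11 mm behind it (finger_overhang is the distance from the TCP to the fingertips, in m); z points along the fingers, y is the line along which they close (so a half turn about z gives the same grasp; the last joint's range is limited). The gripper opens to 87 mm and grips with 3 to 60 N. Pads are 19 mm wide; open, the fingers measure 117 mm over their backs; the gripper's body (75 mm by 190 mm) begins 51 mm behind the grasp point.
Start: joints at [71.815, 19.034, -3.707, 83.658, 1.238, 77.344, -5.071], TCP at [0.182, -0.598, 0.231] pointing down, gripper open.
Joint ranges: [-148.97, 148.97], [-28.65, 121.19], [-84.17, 76.75], [9.2, 138.47], [-72.65, 252.65], [3.7, 117.97], [-149.18, 149.18]. Speed limits (degrees/s): [127.2, 127.2, 159.86, 159.86, 180, 180, 180].

### API

Orientations are given as [roll, pitch, yaw] about the fixed x, y, z axes, in that order (R = Rz(yaw) Ry(pitch) Rx(roll)).
In Python, from cell import sense, read_camera, finish_job, masks_of, finger_overhang gives the robot as it stands.
- The arm moves only by the tool apply_moves, never from a script. Its argument "rows" is text: rows parted by semicolons, each of 6 numbers parted by spaces: the shift along the tool's x, y, z in units of 0.025 m (1.0 is 0.025 m), then the turn, a rotation vector about the tool's x, y, z in units of 8 degrees (1.0 is 8 degrees). In form: dx dy dz ax ay az; .... A call has 1 to 20 rows; each row shifts and turns the commanded pose from where the row before left it, along the tool's axes as they then stand; what a row does not reach is not made up. A row lasts 1/10 s, in which the tool goes at most 50 mm and 8.59 degrees, less where a joint would pass 70% of its speed; a pose out of reach is approached as far as the arm can. A call with a number of a shift or a turn outside -1 to 1 is refused whole. A call with a gripper value outside its range is refused whole. "hand" is the gripper command: -1 is shut, 1 is fully open, values between are in proportion, set as the call begins (left out, the last holds). The fingers move at their own pace and stop on an object; "newtons" is the grip in N (left out, the last holds). Time passes only in rows, so rows that do not move let the fingers close. It gives the time, the measured TCP pose, the force, the opening and the grip force at its end, in the units of the state.
- sense(): the state, without advancing time (a new reading comes with each control period).
- read_camera(name): name is "scene" or "top" or "wrist"; returns a dict with "pixels" (480x640x3 uint8, blue, green, red), "z_map" (480x640 float32, m along the optical axis (not along the pixel's ray), 0 where there is no reading), "mtx" (3x3 intrinsics, pixels), "rvec" (rotation vector, rad) and "tvec" (3), from world to camera coordinates, as OpenCV has them; the wrist camera has in their place "tool_from_camera" (4x4, takes a point from camera to tool coordinates, whose origin is the TCP and whose axes are the flange's). Camera axes: x right, y down, z forward; pixel columns grow to the right and rows downward; lengths in m; the calibration is good to about 2 mm. A picture is of the moment at which its call begins: read the wrist's pose just before it.
- finish_job(): hands the job in; it is judged then, once.
Trained networks look in a picture, given as the dict that the camera call returned (one of the last four; its "shot" number tells which), for a name from the list of things; names that differ only in an ending like _2 or _b are one class to them, and where a whole thing is asked for, a point or a joint stands for the part that bears it (a point fixed in the world has none). Each returns a list of dicts, best first, with "p" (0 to 1); they miss things now and then, are a little off and sometimes report something else, mostly with a low value. They report only what shows in the picture. A call takes as long as a camera call. They do not tell look-alikes from the thing itself.
- masks_of(picture, name): "region" (480x640 bool, what is visible of it) and "xy" ([column, row] in pixels, amid what is visible of it).
The state is a dict: "t": time; "qpos": joint angles; "joint_velocities": joint speeds; "joint_torque": joint torques, N m; "position": TCP position; "orientation": TCP orientation; "force": force on the tool from outside, world axes, zero at the start; "wrist_torque": the same for the moment, N m; "opening": opening from 0.0 (shut) to 1.0 (fully open); "grip_force": force on a finger pad.
Only numpy, scipy, OpenCV 4.12 (cv2) and the standard library are available. Lean on these libraries where they do the work, as an engineer would, in place of code of your own. Each camera call takes 0.05 s, during which the arm holds its last target. There are 200 camera calls.

### The job

Move the four condiment holders from the cork rests on the steel tray to the four bays of the wooden stand, one upright in the middle of each bay, in the reverse of the order in which they stand now: the one at the left end of the tray goes to the right end of the stand and so on, so that guests facing us read the row as we do. Do not tip any of them over, and leave the yellow mug and the drinking glass where they are.

Things in the scene. Friction and masses are not known exactly. Their poses are not given: they have to be found in the camera images.
- shaker_mid (a point): cocoa shaker: round brushed-steel can with a slightly domed lid, 50 mm in diameter (53 mm round the lid, the top 20 mm), 74 mm tall, about 0.25 kg. Loose, upright. This point is its centre, half-way up; z is up along its axis.
- pot_mid (a point): sugar pot: squat round white ceramic pot with a small knob on its lid, 60 mm in diameter between 12 and 44 mm above its foot, 66 mm tall with the knob, about 0.28 kg. Loose, upright. This point is its centre, half-way up; z is up along its axis.
- tin_mid (a point): cinnamon tin: square metal tin, 48 x 48 mm, with a darker lid as wide (the top 12 mm), 66 mm tall, about 0.22 kg; its x and y axes are square to its sides. Loose, upright. This point is its centre, half-way up; z is up along its axis.
- mill_mid (a point): pepper mill: small turned dark-wood mill, 44 mm in diameter at the foot and 42 mm at the head, with a straight waist 34 mm in diameter from 22 to 54 mm above its foot, 76 mm tall, about 0.15 kg. Loose, upright. This point is its centre, half-way up; z is up along its axis.
- rest_shaker: cork rest under the cocoa shaker at the start: fixed disc, 82 mm across, 5 mm thick, origin at its underside's centre (top 17 mm above the counter). Four alike rests stand in a row on the tray.
- rest_pot: cork rest under the sugar pot at the start: fixed disc, 82 mm across, 5 mm thick, origin at its underside's centre (top 17 mm above the counter). Four alike rests stand in a row on the tray.
- rest_tin: cork rest under the cinnamon tin at the start: fixed disc, 82 mm across, 5 mm thick, origin at its underside's centre (top 17 mm above the counter). Four alike rests stand in a row on the tray.
- rest_mill: cork rest under the pepper mill at the start: fixed disc, 82 mm across, 5 mm thick, origin at its underside's centre (top 17 mm above the counter). Four alike rests stand in a row on the tray.
- tray: fixed steel tray, 110 mm deep (x), 400 mm long (y), 12 mm high, carrying the four cork rests in a row at x = 0, y = +142.5, +47.5, -47.5, -142.5 mm; origin at its underside's centre, +y to the robot's left (up to 9 degrees askew). It may stand nearer to the robot than the wooden stand or farther; the rests do not move.
- stand: fixed wooden stand, 124 mm deep (x), 400 mm long (y); origin at its underside's centre, +y to the robot's left (up to 9 degrees askew). Four bays in a row, centres (small dark discs) at x = 0, y = +142.5, +47.5, -47.5, -142.5 mm; floors 8 mm above the counter, 91 mm wide, 116 mm deep; lips round and between them 4 mm thick, tops 13 mm above the counter.
- mug_mid (a point): bystander: yellow mug, 82 mm in diameter, 90 mm tall, standing loose at the robot's left; point at its centre, half-way up
- glass_mid (a point): bystander: drinking glass, 72 mm in diameter, 110 mm tall, standing loose at the robot's right; point at its centre, half-way up
Not all that is in view belongs to the job. What is meant by the part that bears mill_mid is not red, and is the smaller of those in its own colour.

How it is judged:
By the outcome, as a careful person would: the job done as asked, in the order asked, and still so for the second after the job is handed in, with the robot touching nothing.
It also fails if it takes over 104 s, if anything falls off the work surface, if the arm or the gripper's body presses on something with over 40 N, if the wrist force passes 120 N, or if a joint passes its speed limit or range.

## Working session

There is one attempt and no reset: what is moved stays moved. The work goes in short steps, Python scripts to look and compute and a tool call to move; the robot and the scene stay as the last step left them, time stands still between calls to the robot, and variables do not carry over. Pictures are saved under pics/ and viewed, at most 14 in all, crops included, and the job is handed in when it is done.

Besides the shell and the picture viewer there is one more tool, called in YAML: its name, and indented under it one key for each argument. apply_moves: Moves the arm, as the interface text tells. Its arguments: {"type":"object","properties":{"rows":{"type":"string"},"hand":{"type":"number"},"newtons":{"type":"number"}},"required":["rows"]}

```bash
mkdir -p pics; cat > h.py <<'E'
import numpy as np, cv2
from cell import sense, read_camera, finish_job, masks_of, finger_overhang
from scipy.spatial.transform import Rotation as R
def world(pic, m=None):
    z=pic["z_map"]; K=pic["mtx"]
    v,u=np.nonzero((z>0) if m is None else (m&(z>0)))
    d=z[v,u]; c=np.c_[(u-K[0,2])/K[0,0]*d,(v-K[1,2])/K[1,1]*d,d]
    Rm=cv2.Rodrigues(np.array(pic["rvec"],float))[0]
    return (c-np.array(pic["tvec"]).ravel())@Rm, u, v
E
python3 - <<'E'
from h import *
s=sense(); print(s["t"],s["position"],s["orientation"],s["force"],s["opening"],finger_overhang)
for c in("top","scene"):
    p=read_camera(c); cv2.imwrite(f"pics/{c}0.png",p["pixels"])
    for n in["shaker_mid","pot_mid","tin_mid","mill_mid","mug_mid","glass_mid","tray","stand","rest_mill"]:
        for r in masks_of(p,n)[:5]:
            if r["p"]<.15: continue
            w,u,v=world(p,r["region"])
            print(c,n,round(r["p"],2),np.round(r["xy"]),r["region"].sum(),np.round(np.median(w,0),3) if len(w) else None, np.round(np.percentile(w[:,2],98),3) if len(w) else None)
E
```

```text
0.0 [ 0.18149762 -0.59766709  0.22974598] [-1.79917482e+02  3.32387006e-03  1.68938553e+01] [ 0.42558392  0.01893484 -0.32835534] 0.9984611096315785 0.008
top shaker_mid 0.61 [280. 245.] 489 [0.47  0.057 0.087] 0.093
top tin_mid 0.64 [370. 251.] 590 [ 0.456 -0.131  0.083] 0.088
top mill_mid 0.91 [333. 250.] 352 [ 0.461 -0.043  0.086] 0.095
top mill_mid 0.63 [374. 307.] 672 [ 0.33  -0.126  0.098] 0.111
top mill_mid 0.62 [330. 302.] 283 [ 0.351 -0.029  0.07 ] 0.079
top mug_mid 0.71 [250. 258.] 377 [0.449 0.135 0.017] 0.024
top mug_mid 0.61 [115. 249.] 1772 [0.473 0.451 0.043] 0.092
top glass_mid 0.92 [510. 195.] 1287 [ 0.566 -0.448  0.071] 0.113
top tray 0.74 [306. 251.] 4716 [0.46  0.011 0.012] 0.018
top tray 0.59 [361. 254.] 468 [ 0.453 -0.119  0.017] 0.043
top stand 0.67 [330. 177.] 9121 [ 0.633 -0.051  0.009] 0.016
top rest_mill 0.71 [331. 250.] 344 [ 0.46  -0.043  0.086] 0.095
top rest_mill 0.7 [323. 254.] 679 [ 0.458 -0.03   0.017] 0.022
scene shaker_mid 0.76 [335. 237.] 702 [0.487 0.051 0.073] 0.091
scene pot_mid 0.71 [367. 226.] 672 [0.486 0.142 0.064] 0.083
scene pot_mid 0.57 [295. 255.] 539 [ 0.476 -0.05   0.062] 0.092
scene tin_mid 0.77 [254. 268.] 865 [ 0.475 -0.138  0.075] 0.085
scene tin_mid 0.66 [460. 189.] 1494 [0.481 0.422 0.056] 0.091
scene mill_mid 0.75 [295. 255.] 471 [ 0.476 -0.05   0.066] 0.092
scene mill_mid 0.75 [232. 230.] 1085 [ 0.347 -0.138  0.061] 0.108
scene mill_mid 0.63 [254. 270.] 906 [ 0.475 -0.138  0.074] 0.085
scene mill_mid 0.6 [274. 230.] 499 [ 0.363 -0.036  0.042] 0.075
scene mug_mid 0.95 [459. 186.] 1384 [0.482 0.422 0.059] 0.091
scene mug_mid 0.42 [314. 272.] 2816 [ 0.502 -0.023  0.011] 0.015
scene glass_mid 0.82 [137. 370.] 2089 [ 0.57  -0.437  0.073] 0.111
scene tray 0.8 [313. 272.] 2788 [ 0.502 -0.021  0.011] 0.015
scene stand 0.71 [323. 332.] 10235 [ 0.64  -0.074  0.008] 0.014
scene rest_mill 0.84 [305. 264.] 402 [ 0.478 -0.038  0.016] 0.02
```

View pics/top0.png

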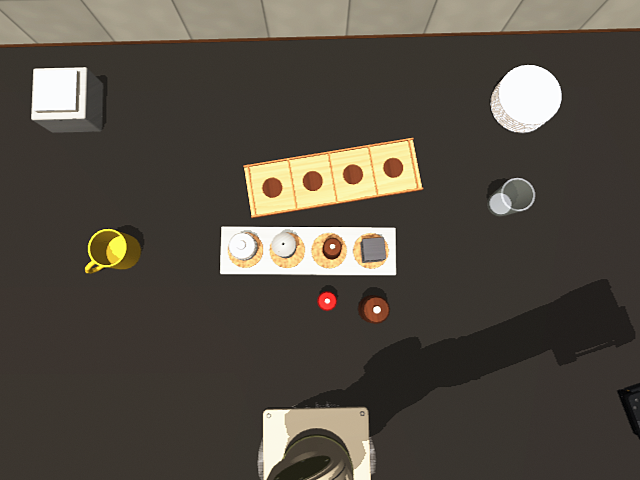

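View pics/scene0.png

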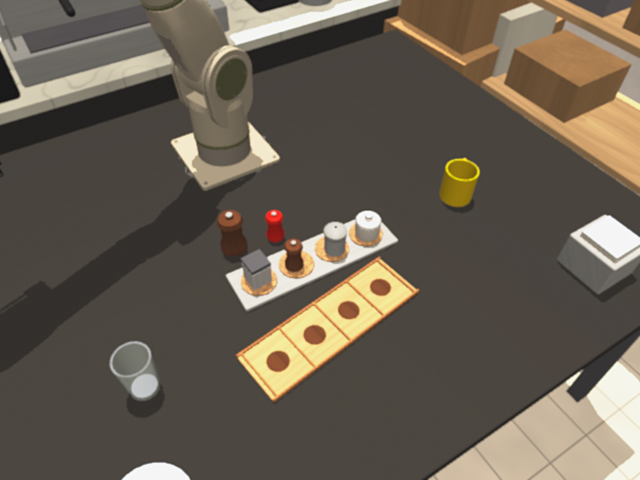

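```bash
python3 - <<'E'
import cv2
a=cv2.imread('pics/top0.png')[215:335,220:420]
cv2.imwrite('pics/top0c.png',cv2.resize(a,None,fx=4,fy=4,interpolation=cv2.INTER_CUBIC)[:600,:800])
E
```

```text
(no output)
```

View pics/top0c.png

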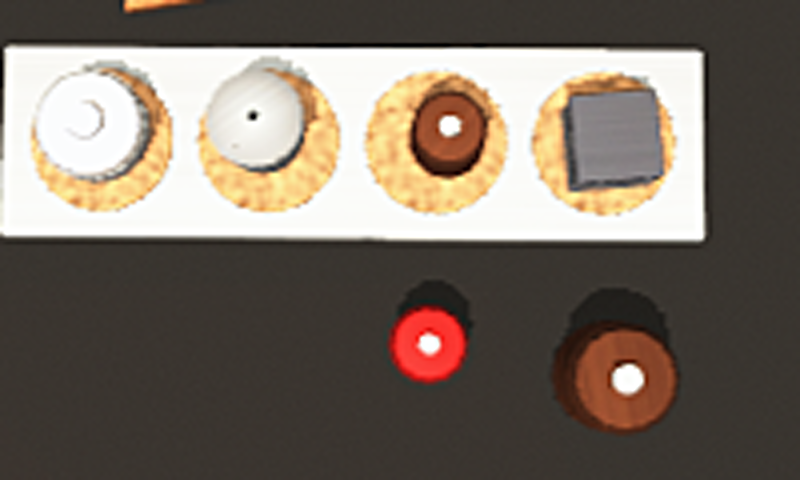

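Top view, left to right on the tray: the pot (245,247), shaker (285,245), small brown mill (332,249) and tin (373,250). The stand is farther out, with discs at (272,188), (313,181), (353,174) and (393,168).
Mill candidates are small brown (332,249), red (327,300) and big brown (376,308). The mill must be non-red and the smaller brown one, so I choose (332,249); the crop confirms it stands on the cork.

```bash
cat > meas.py <<'E'
from h import *
def circ(P):
    h=cv2.convexHull((P*1e4).astype(np.float32)).reshape(-1,2)/1e4
    A=np.c_[2*h,np.ones(len(h))]; s=np.linalg.lstsq(A,(h**2).sum(1),rcond=None)[0]
    return s[:2],np.sqrt(s[2]+s[0]**2+s[1]**2)
if __name__=="__main__":
    p=read_camera("top"); w,u,v=world(p)
    print("cam",-cv2.Rodrigues(np.array(p["rvec"]))[0].T@np.array(p["tvec"]).ravel(), p["mtx"][0,0])
    for n,(x,y),lo in[("pot",(.465,.14),.045),("shaker",(.468,.055),.06),("mill",(.461,-.043),.075),("tin",(.456,-.131),.076)]:
        m=(np.hypot(w[:,0]-x,w[:,1]-y)<.045)&(w[:,2]>lo); q=w[m]; t=q[:,2].max()
        c,r=circ(q[:,:2]); print(n,"n",m.sum(),"top",t.round(4),"hull",c.round(4),r.round(4),"mean",q.mean(0).round(4),"rect",cv2.minAreaRect((q[:,:2]*1e3).astype(np.float32)))
    b=p["pixels"].astype(int)
    W=np.full((480,640,3),np.nan); W[v,u]=w
    reg=(W[...,0]>.53)&(W[...,0]<.75)&(abs(W[...,1]+.05)<.25)
    d=reg&(b[...,2]<140)&(b[...,2]>b[...,0]+20)&(W[...,2]>.004)
    k,l,st,ce=cv2.connectedComponentsWithStats(d.astype(np.uint8))
    C=[]
    for i in range(1,k):
        if st[i,4]>100: C.append(W[l==i].mean(0)); print("disc",st[i,4],C[-1].round(4))
    s=reg&(W[...,2]>.004); q=W[s]; print("stand rect",cv2.minAreaRect((q[:,:2]*1e3).astype(np.float32)))
    tr=(W[...,0]>.38)&(W[...,0]<.535)&(abs(W[...,1])<.3)&(abs(W[...,2]-.012)<.003)
    k,l,st,ce=cv2.connectedComponentsWithStats(tr.astype(np.uint8)); i=1+st[1:,4].argmax()
    print("tray rect",cv2.minAreaRect((W[l==i][:,:2]*1e3).astype(np.float32)), "table z",np.nanmedian(W[300:340,100:200,2]))
E
python3 meas.py
```

```text
cam [ 0.35205456 -0.01623364  1.15389272] 503.67441454689254
pot n 619 top 0.0872 hull [0.4736 0.1516] 0.0299 mean [0.4723 0.15   0.0689] rect ((473.4317321777344, 151.4007568359375), (60.03420639038086, 58.40958023071289), 44.22642135620117)
shaker n 478 top 0.0954 hull [0.4726 0.0603] 0.0261 mean [0.4715 0.0596 0.0863] rect ((472.8122863769531, 59.90080261230469), (51.86858367919922, 51.56291961669922), 43.7827033996582)
mill n 292 top 0.0997 hull [ 0.4641 -0.0441] 0.0203 mean [ 0.4631 -0.0438  0.0868] rect ((463.3981628417969, -44.201904296875), (40.672996520996094, 38.94232177734375), 88.59902954101562)
tin n 511 top 0.0896 hull [ 0.4574 -0.1333] 0.0295 mean [ 0.4572 -0.133   0.0833] rect ((457.7405700683594, -133.52239990234375), (48.292015075683594, 48.353919982910156), 3.3384439945220947)
disc 104 [ 0.6513 -0.1835  0.0091]
stand rect ((639.669921875, -49.91740417480469), (499.58837890625, 218.62120056152344), 89.98361206054688)
tray rect ((465.3080139160156, 9.38897705078125), (399.3837890625, 110.25404357910156), 88.48180389404297) table z 0.00037712082792965755
```

```bash
python3 - <<'E'
from h import *
p=read_camera("top"); w,u,v=world(p); b=p["pixels"].astype(int)
W=np.full((480,640,3),np.nan); W[v,u]=w
for c in[(272,188),(313,181),(353,174),(393,168)]: print(b[c[1],c[0]],W[c[1],c[0]].round(4))
reg=(W[...,0]>.53)&(W[...,0]<.78)&(abs(W[...,1]+.05)<.26)
s=(reg&(b[...,2]>100)&(b[...,2]>b[...,0]+15)).astype(np.uint8)
k,l,st,ce=cv2.connectedComponentsWithStats(s); i=1+st[1:,4].argmax()
s=(l==i); s2=cv2.morphologyEx(s.astype(np.uint8),cv2.MORPH_CLOSE,np.ones((25,25)))
r=cv2.minAreaRect((W[s][:,:2]*1e3).astype(np.float32)); print(r)
d=(s2>0)&(b[...,1]<90)&(b[...,2]<160)
k,l,st,ce=cv2.connectedComponentsWithStats(d.astype(np.uint8))
for i in range(1,k):
    if st[i,4]>120: print(st[i],W[l==i].mean(0).round(4))
(cx,cy),_,a=r
E
```

```text
[ 43  71 143] [0.6115 0.0879 0.0094]
[ 47  76 150] [ 0.6266 -0.0074  0.0052]
[ 45  75 145] [ 0.64   -0.1008  0.0087]
[ 43  73 142] [ 0.6524 -0.1946  0.0065]
((636.1865844726562, -54.08575439453125), (130.55003356933594, 405.65167236328125), 8.073497772216797)
[384 158  19  19 284] [ 0.6534 -0.1939  0.0092]
[343 165  20  19 289] [ 0.6401 -0.0998  0.009 ]
[303 172  19  19 289] [nan nan nan]
[263 178  19  20 290] [nan nan nan]
```

apply_moves:
  rows: "0 0 0 0 0 -0.95; 0 0 0 0 0 -0.95; 0 0 0 0 0 -0.95; 0 0 0 0 0 -0.95; 0 0 0 0 0 -0.95; 0 0 0 0 0 -0.95; 0 0 0 0 0 -0.95; 0 0 0 0 0 -0.95; 0 0 0 0 0 -0.95; 0 0 0 0 0 -0.95; 0.9 0.6 0 0 0 0; 0.9 0.6 0 0 0 0; 0.9 0.6 0 0 0 0; 0.9 0.6 0 0 0 0; 0.9 0.6 0 0 0 0; 0.9 0.6 0 0 0 0; 0.9 0.6 0 0 0 0; 0.9 0.6 0 0 0 0; 0.9 0.6 0 0 0 0; 0.9 0.6 0 0 0 0"
  hand: 1
  newtons: 25

```text
t: 3.1
position: [0.3205, -0.3648, 0.2307]
orientation: [180.0, 0.0, 92.9]
force: [0.3, 0.2, -0.9]
opening: 1.001
grip_force: 0.0
```

apply_moves:
  rows: "0.9 0.6 0 0 0 0; 0.9 0.6 0 0 0 0; 0.9 0.6 0 0 0 0; 0.9 0.6 0 0 0 0; 0.9 0.6 0 0 0 0; 0.9 0.6 0 0 0 0; 0.9 0.6 0 0 0 0; 0.9 0.6 0 0 0 0; 0.6 0.4 0 0 0 0; 0 0 0 0 0 0; 0 0 0 0 0 0"

```text
t: 4.2
position: [0.44, -0.1648, 0.2306]
orientation: [180.0, 0.0, 92.9]
force: [-0.3, -0.6, -0.7]
opening: 0.998
grip_force: 0.0
```

```bash
cat > go.py <<'E'
import sys; from h import *
s=sense(); x,y,z,yaw=map(float,sys.argv[1:5])
Rm=R.from_euler("xyz",s["orientation"],degrees=True)
d=Rm.inv().apply(np.array([x,y,z])-s["position"])/.025
print("t",round(s["t"],1),"units",d.round(2),"turn",(R.from_euler("xyz",[180,0,yaw],degrees=True).as_matrix(),(Rm.inv()*R.from_euler("xyz",[180,0,yaw],degrees=True)).as_rotvec(degrees=True)/8)[1].round(2),"q7",round(s["qpos"][6],1))
E
cat > wr.py <<'E'
import sys; from h import *
s=sense(); p=read_camera("wrist"); cv2.imwrite(f"pics/{sys.argv[1]}.png",p["pixels"])
T=np.array(p["tool_from_camera"]); z=p["z_map"]; K=p["mtx"]
v,u=np.nonzero(z>0); d=z[v,u]; c=np.c_[(u-K[0,2])/K[0,0]*d,(v-K[1,2])/K[1,1]*d,d]
Rm=R.from_euler("xyz",s["orientation"],degrees=True)
w=Rm.apply(c@T[:3,:3].T+T[:3,3])+s["position"]
from meas import circ
for n,(x,y),lo,hi in[("pot",(.4735,.1515),.045,.063),("shaker",(.4725,.06),.06,.093),("mill",(.4635,-.044),.075,.095),("tin",(.4575,-.1335),.076,.09)]:
    m=(np.hypot(w[:,0]-x,w[:,1]-y)<.045)&(w[:,2]>lo)&(w[:,2]<hi); q=w[m]
    if len(q)<300: continue
    r=cv2.minAreaRect((q[:,:2]*1e3).astype(np.float32)); c,rr=circ(q[:,:2])
    print(n,m.sum(),"circ",c.round(4),rr.round(4),"rect",np.round(r[0],1),np.round(r[1],1),round(r[2],1),"med z",np.median(q[:,2]).round(4))
E
python3 wr.py w0; python3 go.py .4575 -.1335 .15 93.3
```

```text
mill 2659 circ [ 0.4632 -0.0448] 0.0206 rect [463.3 -45.2] [40.9 40.1] 3.0 med z 0.0872
tin 3829 circ [ 0.4559 -0.1345] 0.0298 rect [ 456.6 -134.2] [48.  48.1] 3.2 med z 0.0837
t 4.2 units [1.24 0.78 3.22] turn [-0.    0.   -0.06] q7 17.6
```

View pics/w0.png

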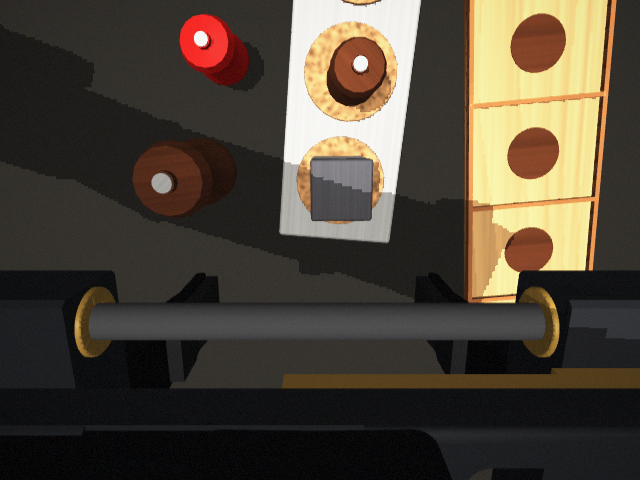

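The wrist view agrees: tin at (341,189), chosen mill at (360,65), and the decoys at (170,180) and (210,45). Now I grasp the tin.

apply_moves:
  rows: "0.4 0.25 0.4 0 0 -0.06; 0.4 0.25 0.6 0 0 0; 0.42 0.25 0.8 0 0 0; 0 0 0.8 0 0 0; 0 0 0.8 0 0 0; 0 0 0.8 0 0 0; 0 0 0.8 0 0 0; 0 0 0.8 0 0 0; 0 0 0.6 0 0 0; 0 0 0.4 0 0 0; 0 0 0.25 0 0 0; 0 0 0 0 0 0; 0 0 0 0 0 0"

```text
t: 5.55
position: [0.4574, -0.133, 0.0547]
orientation: [180.0, 0.0, 93.4]
force: [-0.4, 0.4, -0.3]
opening: 0.997
grip_force: 0.0
```

```bash
python3 go.py .457 -.134 .054 93.3; python3 -c "
from cell import sense;print(sense()['force'])"
```

```text
t 5.5 units [-0.04 -0.02  0.03] turn [0.   0.   0.01] q7 4.7
[-0.35787634  0.37593066 -0.25995607]
```

apply_moves:
  rows: "0 0 0 0 0 0; 0 0 0 0 0 0; 0 0 0 0 0 0; 0 0 0 0 0 0; 0 0 0 0 0 0; 0 0 0 0 0 0; 0 0 0 0 0 0; 0 0 0 0 0 0; 0 0 0 0 0 0; 0 0 0 0 0 0"
  hand: -1
  newtons: 25

```text
t: 6.55
position: [0.4572, -0.133, 0.0544]
orientation: [180.0, 0.0, 93.4]
force: [0.0, -0.5, 1.4]
opening: 0.552
grip_force: 25.0
```

apply_moves:
  rows: "0 0 -0.3 0 0 0; 0 0 -0.6 0 0 0; 0 0 -0.8 0 0 0; 0 0 -0.8 0 0 0; 0 0 -0.8 0 0 0; 0 0 -0.8 0 0 0; 0 0 -0.5 0 0 0; 0 0 -0.2 0 0 0; 0.3 0.25 0 0 0 0; 0.6 0.5 0 0 0 0; 0.7 0.55 0 0 0 0; 0.7 0.55 0 0 0 0; 0.7 0.55 0 0 0 0; 0.7 0.55 0 0 0 0; 0.7 0.55 0 0 0 0; 0.7 0.55 0 0 0 0; 0.7 0.55 0 0 0 0; 0.7 0.55 0 0 0 0; 0.7 0.55 0 0 0 0; 0.6 0.5 0 0 0 0"

```text
t: 8.55
position: [0.6004, 0.0729, 0.1729]
orientation: [-179.9, -0.1, 93.4]
force: [-0.5, 0.7, -2.4]
opening: 0.552
grip_force: 25.0
```

apply_moves:
  rows: "0.4 0.35 0 0 0 0; 0.2 0.15 0 0 0 0; 0 0 0 0 0 0; 0 0 0 0 0 0"

```text
t: 8.95
position: [0.6117, 0.0859, 0.174]
orientation: [-180.0, 0.0, 93.3]
force: [0.2, -0.2, -1.6]
opening: 0.548
grip_force: 25.0
```

```bash
python3 go.py .614 .089 .0460 93.3
```

```text
t 8.9 units [0.12 0.1  5.12] turn [-0.  0.  0.] q7 -22.1
```

apply_moves:
  rows: "0.12 0.1 0.3 0 0 0; 0 0 0.6 0 0 0; 0 0 0.8 0 0 0; 0 0 0.8 0 0 0; 0 0 0.8 0 0 0; 0 0 0.7 0 0 0; 0 0 0.4 0 0 0; 0 0 0.3 0 0 0; 0 0 0.2 0 0 0; 0 0 0.1 0 0 0; 0 0 0.1 0 0 0; 0 0 0 0 0 0; 0 0 0 0 0 0"

```text
t: 10.25
position: [0.6145, 0.0897, 0.0472]
orientation: [180.0, 0.0, 93.4]
force: [-0.3, 1.2, -1.5]
opening: 0.551
grip_force: 25.0
```

apply_moves:
  rows: "0 0 0.06 0 0 0; 0 0 0 0 0 0; 0 0 0 0 0 0"

```text
t: 10.55
position: [0.6144, 0.0896, 0.0455]
orientation: [180.0, 0.0, 93.4]
force: [-0.7, 0.1, -1.4]
opening: 0.55
grip_force: 25.0
```

apply_moves:
  rows: "0 0 0 0 0 0; 0 0 0 0 0 0; 0 0 0 0 0 0; 0 0 0 0 0 0; 0 0 -0.2 0 0 0; 0 0 -0.5 0 0 0; 0 0 -0.8 0 0 0; 0 0 -1 0 0 0; 0 0 -1 0 0 0; 0 0 -1 0 0 0; 0 0 -0.6 0 0 0"
  hand: 1

```text
t: 11.65
position: [0.615, 0.0901, 0.1759]
orientation: [179.8, -0.0, 93.4]
force: [0.0, -0.1, 0.6]
opening: 0.999
grip_force: 0.0
```

```bash
python3 go.py .4635 -.0445 .15 90
```

```text
t 11.7 units [-5.02 -6.37  1.02] turn [ 0.02 -0.    0.42] q7 -22.4
```

apply_moves:
  rows: "-0.3 -0.35 0 0 0 0; -0.6 -0.75 0 0 0 0; -0.7 -0.9 0 0 0 0; -0.7 -0.9 0 0 0 0; -0.7 -0.9 0 0 0 0; -0.7 -0.9 0 0 0 0; -0.6 -0.75 0 0 0 0; -0.4 -0.55 0 0 0 0; -0.2 -0.25 0 0 0 0; 0 0 0 0 0 0; 0 0 0 0 0 0"

```text
t: 12.75
position: [0.4656, -0.0415, 0.1726]
orientation: [180.0, -0.0, 93.4]
force: [0.9, 0.0, 0.1]
opening: 0.999
grip_force: 0.0
```

```bash
python3 wr.py w1; python3 go.py .4633 -.0447 .046 90
```

```text
shaker 6617 circ [0.4713 0.0596] 0.0263 rect [471.3  59.6] [52.6 52.1] 39.2 med z 0.0882
mill 2876 circ [ 0.4632 -0.044 ] 0.0202 rect [462.9 -43.4] [40.6 38.1] 4.4 med z 0.0873
t 12.8 units [-0.14 -0.11  5.07] turn [ 0.   -0.    0.43] q7 0.2
```

apply_moves:
  rows: "-0.12 -0.1 0.4 0 0 0; 0 0 0.7 0 0 0; 0 0 0.8 0 0 0; 0 0 0.8 0 0 0; 0 0 0.8 0 0 0; 0 0 0.7 0 0 0; 0 0 0.5 0 0 0; 0 0 0.3 0 0 0; 0 0 0.07 0 0 0; 0 0 0 0 0 0; 0 0 0 0 0 0"

```text
t: 13.9
position: [0.4637, -0.045, 0.0466]
orientation: [179.9, 0.0, 93.4]
force: [0.2, 0.4, 0.1]
opening: 1.001
grip_force: 0.0
```

apply_moves:
  rows: "0 0 0 0 0 0; 0 0 0 0 0 0; 0 0 0 0 0 0; 0 0 0 0 0 0; 0 0 0 0 0 0; 0 0 0 0 0 0; 0 0 0 0 0 0; 0 0 0 0 0 0; 0 0 0 0 0 0; 0 0 0 0 0 0; 0 0 0 0 0 0; 0 0 0 0 0 0"
  hand: -1
  newtons: 20

```text
t: 15.1
position: [0.4633, -0.045, 0.0461]
orientation: [180.0, 0.0, 93.4]
force: [1.2, 0.7, -0.2]
opening: 0.456
grip_force: 20.0
```

```bash
python3 go.py .627 -.006 .15 93.4
```

```text
t 15.1 units [ 1.17  6.63 -4.15] turn [ 0.  0. -0.] q7 -7.5
```

Opening reads 39.7 mm, not 34 mm, so the tall pads are riding on the head's shoulder. I'll regrip 2 to 3 mm lower.

apply_moves:
  rows: "0 0 0 0 0 0; 0 0 0 0 0 0; 0 0 0.1 0 0 0; 0 0 0 0 0 0; 0 0 0 0 0 0"
  hand: 0

```text
t: 15.6
position: [0.463, -0.045, 0.0434]
orientation: [-180.0, -0.0, 93.4]
force: [0.7, -1.2, 1.0]
opening: 0.497
grip_force: 0.1
```

apply_moves:
  rows: "0 0 0 0 0 0; 0 0 0 0 0 0; 0 0 0 0 0 0; 0 0 0 0 0 0; 0 0 0 0 0 0; 0 0 0 0 0 0"
  hand: -1

```text
t: 16.2
position: [0.4632, -0.0449, 0.0436]
orientation: [180.0, 0.0, 93.4]
force: [0.6, 0.3, -0.6]
opening: 0.461
grip_force: 20.0
```

```bash
python3 - <<'E'
from h import *
p=read_camera("scene"); a=p["pixels"][170:310,200:400]
cv2.imwrite("pics/s1.png",cv2.resize(a,None,fx=4,fy=4,interpolation=cv2.INTER_CUBIC))
E
```

```text
(no output)
```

View pics/s1.png

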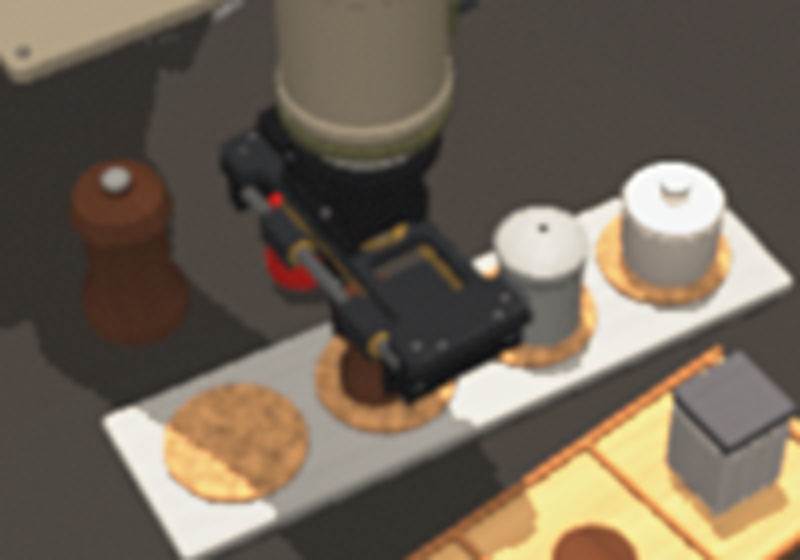

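apply_moves:
  rows: "0 0 0 0 0 0; 0 0 -0.2 0 0 0; 0 0 -0.3 0 0 0; 0 0 -0.5 0 0 0; 0 0 -0.6 0 0 0; 0 0 -0.6 0 0 0; 0 0 -0.6 0 0 0; 0 0 -0.6 0 0 0; 0 0 -0.6 0 0 0; 0 0 -0.4 0 0 0; 0 0 -0.2 0 0 0; 0 0 0 0 0 0; 0 0 0 0 0 0"
  newtons: 30

```text
t: 17.55
position: [0.4629, -0.045, 0.1582]
orientation: [-180.0, 0.0, 93.4]
force: [-0.0, 0.6, -1.6]
opening: 0.449
grip_force: 30.0
```

```bash
python3 go.py .627 -.006 .15 93.4; python3 - <<'E'
from h import *
p=read_camera("scene"); a=p["pixels"][150:310,200:400]
cv2.imwrite("pics/s2.png",cv2.resize(a,None,fx=3.7,fy=3.7,interpolation=cv2.INTER_CUBIC))
E
```

```text
t 17.6 units [1.17 6.64 0.32] turn [-0.  0. -0.] q7 0.1
```

View pics/s2.png

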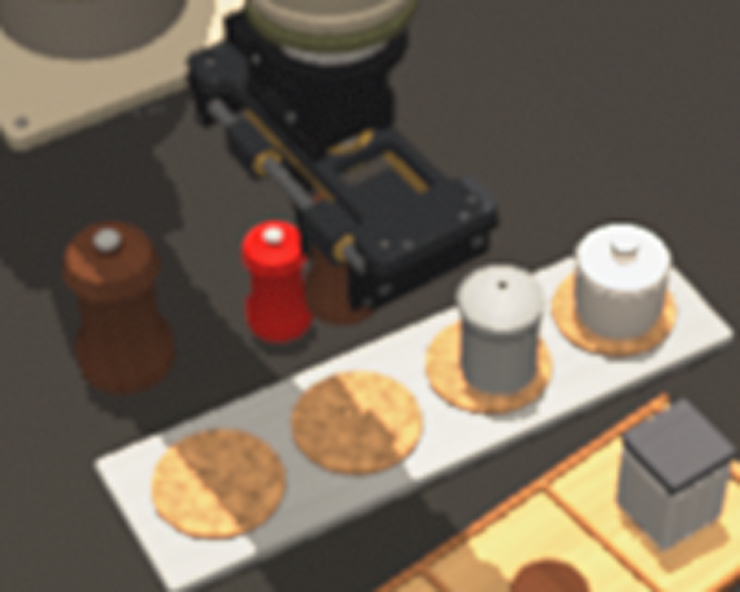

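The mill hangs in the fingers and looks upright. Carrying it to bay 2.

apply_moves:
  rows: "0.05 0.3 0 0 0 0; 0.1 0.5 0 0 0 0; 0.1 0.6 0 0 0 0; 0.1 0.6 0 0 0 0; 0.1 0.6 0 0 0 0; 0.1 0.6 0 0 0 0; 0.1 0.6 0 0 0 0; 0.1 0.6 0 0 0 0; 0.1 0.6 0 0 0 0; 0.1 0.6 0 0 0 0; 0.1 0.5 0 0 0 0; 0.1 0.4 0 0 0 0; 0.1 0.15 0 0 0 0; 0 0 0 0 0 0; 0 0 0 0 0 0; 0 0 0 0 0 0"

```text
t: 19.2
position: [0.627, -0.0043, 0.1586]
orientation: [-180.0, 0.0, 93.4]
force: [0.4, 0.1, -1.6]
opening: 0.453
grip_force: 30.0
```

```bash
python3 go.py .627 -.006 .036 93.4; python3 - <<'E'
from h import *
p=read_camera("scene")
cv2.imwrite("pics/s3.png",cv2.resize(p["pixels"][200:360,240:440],None,fx=3.7,fy=3.7,interpolation=cv2.INTER_CUBIC))
for r in masks_of(p,"mill_mid"): print(r["p"],r["xy"])
E
```

```text
t 19.2 units [-0.06 -0.    4.9 ] turn [-0.    0.   -0.01] q7 -13.8
0.96 [233.9, 230.7]
0.85 [350.2, 273.2]
0.75 [275.2, 224.9]
```

View pics/s3.png

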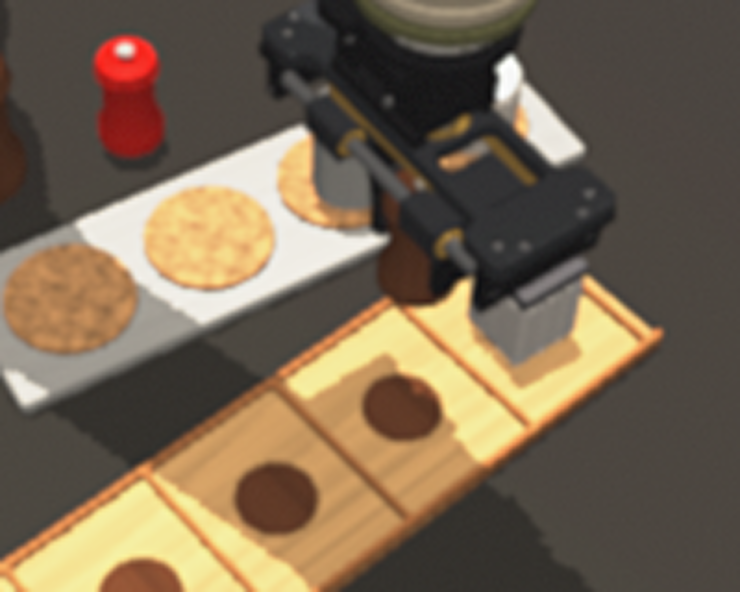

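apply_moves:
  rows: "-0.05 0 0.3 0 0 0; 0 0 0.6 0 0 0; 0 0 0.7 0 0 0; 0 0 0.7 0 0 0; 0 0 0.7 0 0 0; 0 0 0.6 0 0 0; 0 0 0.5 0 0 0; 0 0 0.3 0 0 0; 0 0 0.2 0 0 0; 0 0 0.15 0 0 0; 0 0 0.1 0 0 0; 0 0 0.05 0 0 0; 0 0 0 0 0 0; 0 0 0 0 0 0"

```text
t: 20.7
position: [0.6276, -0.0052, 0.0364]
orientation: [180.0, 0.0, 93.4]
force: [0.9, -0.0, -2.2]
opening: 0.451
grip_force: 30.0
```

apply_moves:
  rows: "0 0 0.05 0 0 0; 0 0 0 0 0 0; 0 0 0 0 0 0"

```text
t: 21.0
position: [0.6274, -0.0053, 0.0348]
orientation: [180.0, 0.0, 93.4]
force: [0.1, -0.1, -1.7]
opening: 0.448
grip_force: 30.0
```

apply_moves:
  rows: "0 0 0.04 0 0 0; 0 0 0 0 0 0; 0 0 0 0 0 0"

```text
t: 21.3
position: [0.6278, -0.0053, 0.0345]
orientation: [179.9, 0.0, 93.4]
force: [-0.2, -0.3, 5.3]
opening: 0.451
grip_force: 30.0
```

apply_moves:
  rows: "0 0 0 0 0 0; 0 0 0 0 0 0; 0 0 0 0 0 0"
  hand: 0.05

```text
t: 21.6
position: [0.6273, -0.0052, 0.0336]
orientation: [-180.0, -0.0, 93.4]
force: [0.8, 0.1, -0.5]
opening: 0.517
grip_force: 0.0
```

apply_moves:
  rows: "0 0 0 0 0 0; 0 0 0 0 0 0; 0 0 0 0 0 0; 0 0 -0.2 0 0 0; 0 0 -0.5 0 0 0; 0 0 -0.8 0 0 0; 0 0 -1 0 0 0; 0 0 -1 0 0 0; 0 0 -1 0 0 0; 0 0 -0.8 0 0 0; 0 0 -0.3 0 0 0; 0 0 0 0 0 0"
  hand: 1

```text
t: 22.8
position: [0.6279, -0.0051, 0.1753]
orientation: [179.9, 0.0, 93.4]
force: [-0.4, -0.5, -1.3]
opening: 1.003
grip_force: 0.0
```

```bash
python3 go.py .472 .0598 .174 93.4; python3 - <<'E'
from h import *
p=read_camera("scene")
cv2.imwrite("pics/s4.png",cv2.resize(p["pixels"][200:360,240:440],None,fx=3.7,fy=3.7,interpolation=cv2.INTER_CUBIC))
E
```

```text
t 22.8 units [ 2.96 -6.07  0.04] turn [ 0.02  0.   -0.  ] q7 -13.4
```

View pics/s4.png

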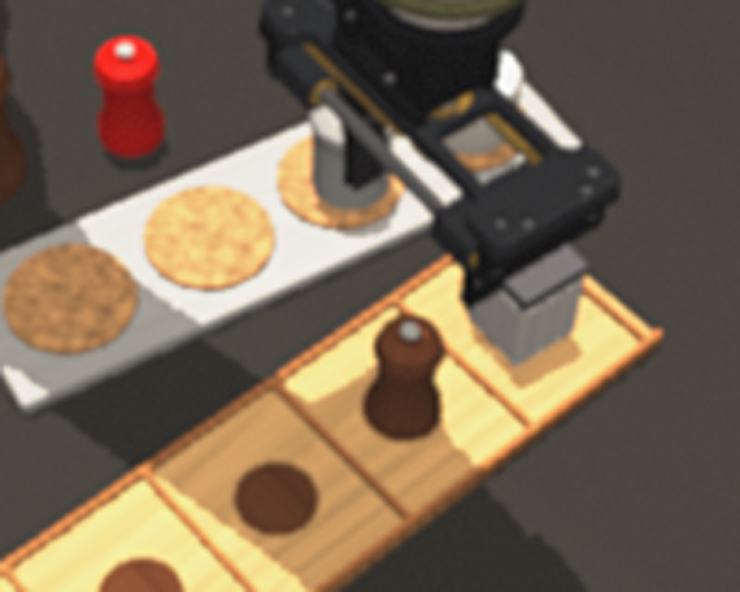

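The mill stands upright over its disc in bay 2, with the tin in bay 1. Next is the shaker.

apply_moves:
  rows: "0.2 -0.35 0 0 0 0; 0.3 -0.7 0 0 0 0; 0.4 -0.8 0 0 0 0; 0.4 -0.8 0 0 0 0; 0.4 -0.8 0 0 0 0; 0.4 -0.8 0 0 0 0; 0.4 -0.8 0 0 0 0; 0.3 -0.6 0 0 0 0; 0.15 -0.4 0 0 0 0; 0 0 0 0 0 0; 0 0 0 0 0 0"

```text
t: 23.95
position: [0.4722, 0.059, 0.1736]
orientation: [180.0, 0.0, 93.3]
force: [-0.0, -0.4, 0.4]
opening: 1.0
grip_force: 0.0
```

```bash
python3 wr.py w2; python3 go.py .4718 .0598 .041 93.4
```

```text
pot 384 circ [0.4724 0.1512] 0.03 rect [472.4 151.1] [59.9 59.9] 30.5 med z 0.0623
shaker 4962 circ [0.4713 0.0597] 0.0263 rect [471.5  59.8] [52.  52.3] 2.4 med z 0.088
t 24.0 units [ 0.03 -0.03  5.31] turn [ 0.    0.   -0.01] q7 -13.5
```

apply_moves:
  rows: "0.03 -0.03 0.4 0 0 0; 0 0 0.7 0 0 0; 0 0 0.8 0 0 0; 0 0 0.8 0 0 0; 0 0 0.8 0 0 0; 0 0 0.8 0 0 0; 0 0 0.5 0 0 0; 0 0 0.3 0 0 0; 0 0 0.2 0 0 0; 0 0 0.1 0 0 0; 0 0 0 0 0 0; 0 0 0 0 0 0"

```text
t: 25.2
position: [0.4717, 0.0602, 0.0393]
orientation: [179.9, 0.0, 93.4]
force: [0.7, -1.3, 0.8]
opening: 1.002
grip_force: 0.0
```

apply_moves:
  rows: "0 0 0 0 0 0; 0 0 0 0 0 0; 0 0 0 0 0 0; 0 0 0 0 0 0; 0 0 0 0 0 0; 0 0 0 0 0 0; 0 0 0 0 0 0; 0 0 0 0 0 0; 0 0 0 0 0 0; 0 0 0 0 0 0"
  hand: -1
  newtons: 25

```text
t: 26.2
position: [0.4715, 0.0602, 0.0389]
orientation: [180.0, 0.0, 93.4]
force: [2.4, -0.7, 0.7]
opening: 0.594
grip_force: 25.0
```

apply_moves:
  rows: "0 0 -0.3 0 0 0; 0 0 -0.6 0 0 0; 0 0 -0.8 0 0 0; 0 0 -0.8 0 0 0; 0 0 -0.8 0 0 0; 0 0 -0.8 0 0 0; 0 0 -0.6 0 0 0; 0 0 -0.3 0 0 0; 0 0 0 0 0 0"

```text
t: 27.1
position: [0.4716, 0.0602, 0.1647]
orientation: [179.9, 0.0, 93.4]
force: [0.1, 0.3, -3.5]
opening: 0.598
grip_force: 25.0
```

```bash
python3 go.py .641 -.1 .17 93.4
```

```text
t 27.1 units [-6.79  6.39 -0.2 ] turn [ 0.01  0.   -0.  ] q7 -14.1
```

apply_moves:
  rows: "-0.2 0.2 0 0 0 0; -0.4 0.4 0 0 0 0; -0.6 0.55 0 0 0 0; -0.6 0.55 0 0 0 0; -0.6 0.55 0 0 0 0; -0.6 0.55 0 0 0 0; -0.6 0.55 0 0 0 0; -0.6 0.6 0 0 0 0; -0.6 0.6 0 0 0 0; -0.6 0.6 0 0 0 0; -0.6 0.55 0 0 0 0; -0.4 0.4 0 0 0 0; -0.3 0.2 0 0 0 0; -0.1 0.1 0 0 0 0; 0 0 0 0 0 0; 0 0 0 0 0 0; 0 0 0 0 0 0"

```text
t: 28.8
position: [0.6407, -0.0995, 0.1639]
orientation: [-180.0, 0.0, 93.4]
force: [-1.4, -0.1, -3.2]
opening: 0.596
grip_force: 25.0
```

```bash
python3 go.py .641 -.1 .0315 93.4
```

```text
t 28.8 units [-0.02  0.01  5.3 ] turn [-0.  0.  0.] q7 -5.0
```

apply_moves:
  rows: "0 0 0.3 0 0 0; 0 0 0.6 0 0 0; 0 0 0.8 0 0 0; 0 0 0.8 0 0 0; 0 0 0.8 0 0 0; 0 0 0.7 0 0 0; 0 0 0.5 0 0 0; 0 0 0.3 0 0 0; 0 0 0.2 0 0 0; 0 0 0.15 0 0 0; 0 0 0.1 0 0 0; 0 0 0.05 0 0 0; 0 0 0 0 0 0; 0 0 0 0 0 0"

```text
t: 30.2
position: [0.6411, -0.1001, 0.0316]
orientation: [180.0, 0.0, 93.4]
force: [0.9, 0.3, -2.9]
opening: 0.599
grip_force: 25.0
```

apply_moves:
  rows: "0 0 0.04 0 0 0; 0 0 0 0 0 0; 0 0 0 0 0 0"

```text
t: 30.5
position: [0.641, -0.1001, 0.0303]
orientation: [180.0, 0.0, 93.4]
force: [0.3, -0.2, -2.9]
opening: 0.599
grip_force: 25.0
```

apply_moves:
  rows: "0 0 0.04 0 0 0; 0 0 0 0 0 0; 0 0 0 0 0 0"

```text
t: 30.8
position: [0.6413, -0.1001, 0.0299]
orientation: [180.0, 0.0, 93.4]
force: [-1.2, -0.5, 4.5]
opening: 0.596
grip_force: 25.0
```

Contact. Release, rise and go over to the pot.

apply_moves:
  rows: "0 0 0 0 0 0; 0 0 0 0 0 0; 0 0 0 0 0 0; 0 0 0 0 0 0; 0 0 0 0 0 0; 0 0 -0.2 0 0 0; 0 0 -0.5 0 0 0; 0 0 -0.8 0 0 0; 0 0 -1 0 0 0; 0 0 -1 0 0 0; 0 0 -1 0 0 0; 0 0 -0.8 0 0 0; 0 0 -0.3 0 0 0; 0 0 0 0 0 0"
  hand: 1

```text
t: 32.2
position: [0.6416, -0.1, 0.1709]
orientation: [179.9, 0.0, 93.4]
force: [-0.2, -0.2, -0.8]
opening: 1.003
grip_force: 0.0
```

```bash
python3 go.py .4726 .1513 .17 93.4
```

```text
t 32.2 units [ 1.043e+01 -6.160e+00  1.000e-02] turn [ 0.02  0.01 -0.  ] q7 -4.9
```

apply_moves:
  rows: "0.3 -0.2 0 0 0 0; 0.6 -0.4 0 0 0 0; 0.8 -0.5 0 0 0 0; 0.9 -0.5 0 0 0 0; 0.9 -0.5 0 0 0 0; 0.9 -0.5 0 0 0 0; 0.9 -0.5 0 0 0 0; 0.9 -0.5 0 0 0 0; 0.9 -0.5 0 0 0 0; 0.9 -0.5 0 0 0 0; 0.9 -0.5 0 0 0 0; 0.8 -0.5 0 0 0 0; 0.5 -0.35 0 0 0 0; 0.25 -0.2 0 0 0 0; 0 0 0 0 0 0; 0 0 0 0 0 0"

```text
t: 33.8
position: [0.4725, 0.1507, 0.1691]
orientation: [-180.0, 0.0, 93.3]
force: [-0.4, -0.8, -0.6]
opening: 1.001
grip_force: 0.0
```

```bash
python3 wr.py w3; python3 go.py .4726 .1513 .036 93.4
```

```text
pot 485 circ [0.4724 0.1511] 0.0301 rect [472.3 151.2] [59.9 59.9] 47.9 med z 0.0618
t 33.9 units [0.03 0.   5.32] turn [-0.    0.   -0.01] q7 -27.0
```

apply_moves:
  rows: "0.03 0 0.4 0 0 0; 0 0 0.7 0 0 0; 0 0 0.8 0 0 0; 0 0 0.8 0 0 0; 0 0 0.8 0 0 0; 0 0 0.8 0 0 0; 0 0 0.5 0 0 0; 0 0 0.3 0 0 0; 0 0 0.2 0 0 0; 0 0 0 0 0 0; 0 0 0 0 0 0"

```text
t: 34.95
position: [0.4725, 0.1526, 0.0373]
orientation: [180.0, -0.0, 93.4]
force: [-0.4, -0.5, 0.2]
opening: 0.996
grip_force: 0.0
```

apply_moves:
  rows: "0 0 0 0 0 0; 0 0 0 0 0 0; 0 0 0 0 0 0; 0 0 0 0 0 0; 0 0 0 0 0 0; 0 0 0 0 0 0; 0 0 0 0 0 0; 0 0 0 0 0 0; 0 0 0 0 0 0; 0 0 0 0 0 0"
  hand: -1
  newtons: 28

```text
t: 35.95
position: [0.4723, 0.1524, 0.0369]
orientation: [180.0, 0.0, 93.4]
force: [2.0, -1.4, 2.4]
opening: 0.683
grip_force: 28.0
```

apply_moves:
  rows: "0 0 -0.3 0 0 0; 0 0 -0.6 0 0 0; 0 0 -0.8 0 0 0; 0 0 -0.8 0 0 0; 0 0 -0.8 0 0 0; 0 0 -0.8 0 0 0; 0 0 -0.6 0 0 0; 0 0 -0.3 0 0 0; 0 0 0 0 0 0"

```text
t: 36.85
position: [0.4724, 0.1525, 0.1627]
orientation: [179.9, 0.0, 93.4]
force: [0.3, -0.5, -3.4]
opening: 0.68
grip_force: 28.0
```

```bash
python3 go.py .6545 -.194 .17 93.4
```

```text
t 36.9 units [-14.27   6.46  -0.28] turn [ 0.01  0.   -0.  ] q7 -27.6
```

apply_moves:
  rows: "-0.3 0.1 0 0 0 0; -0.6 0.25 0 0 0 0; -0.8 0.35 0 0 0 0; -0.8 0.4 0 0 0 0; -0.8 0.4 0 0 0 0; -0.8 0.4 0 0 0 0; -0.8 0.4 0 0 0 0; -0.8 0.4 0 0 0 0; -0.8 0.4 0 0 0 0; -0.8 0.4 0 0 0 0; -0.8 0.4 0 0 0 0; -0.8 0.4 0 0 0 0; -0.8 0.4 0 0 0 0; -0.8 0.4 0 0 0 0; -0.8 0.4 0 0 0 0; -0.8 0.35 0 0 0 0; -0.8 0.3 0 0 0 0; -0.7 0.2 0 0 0 0; -0.4 0.1 0 0 0 0; -0.2 0 0 0 0 0"

```text
t: 38.85
position: [0.654, -0.194, 0.1611]
orientation: [-180.0, -0.0, 93.3]
force: [-0.4, -0.6, -2.7]
opening: 0.681
grip_force: 28.0
```

apply_moves:
  rows: "0 0 0 0 0 0; 0 0 0 0 0 0; 0 0 0 0 0 0"

```text
t: 39.15
position: [0.6539, -0.1913, 0.162]
orientation: [180.0, -0.0, 93.5]
force: [0.1, 0.3, -3.6]
opening: 0.684
grip_force: 28.0
```

```bash
python3 go.py .6545 -.193 .0295 93.4
```

```text
t 39.1 units [-0.07  0.02  5.3 ] turn [ 0.   -0.    0.01] q7 2.9
```

apply_moves:
  rows: "-0.07 0.02 0.3 0 0 0; 0 0 0.6 0 0 0; 0 0 0.8 0 0 0; 0 0 0.8 0 0 0; 0 0 0.8 0 0 0; 0 0 0.7 0 0 0; 0 0 0.5 0 0 0; 0 0 0.3 0 0 0; 0 0 0.2 0 0 0; 0 0 0.15 0 0 0; 0 0 0.1 0 0 0; 0 0 0.05 0 0 0; 0 0 0 0 0 0; 0 0 0 0 0 0"

```text
t: 40.55
position: [0.6547, -0.1943, 0.0297]
orientation: [180.0, 0.0, 93.4]
force: [-1.0, 0.8, -2.6]
opening: 0.68
grip_force: 28.0
```

apply_moves:
  rows: "0 0 0.05 0 0 0; 0 0 0 0 0 0; 0 0 0 0 0 0"

```text
t: 40.85
position: [0.6546, -0.1942, 0.0281]
orientation: [180.0, 0.0, 93.4]
force: [-0.9, -0.1, -4.6]
opening: 0.685
grip_force: 28.0
```

apply_moves:
  rows: "0 0 0.04 0 0 0; 0 0 0 0 0 0; 0 0 0 0 0 0"

```text
t: 41.15
position: [0.6546, -0.1943, 0.028]
orientation: [180.0, 0.0, 93.4]
force: [-5.2, 0.8, 5.4]
opening: 0.68
grip_force: 28.0
```

apply_moves:
  rows: "0 0 0 0 0 0; 0 0 0 0 0 0; 0 0 0 0 0 0; 0 0 0 0 0 0; 0 0 0 0 0 0; 0 0 -0.2 0 0 0; 0 0 -0.5 0 0 0; 0 0 -0.8 0 0 0; 0 0 -1 0 0 0; 0 0 -1 0 0 0; 0 0 -1 0 0 0; 0 0 -0.8 0 0 0; 0 0 -0.8 0 0 0; 0 -1 0 0 0 0; 0 -1 0 0 0 0; 0 -1 0 0 0 0; 0 -1 0 0 0 0; 0 -1 0 0 0 0; 0 -1 0 0 0 0; 0 0 0 0 0 0"
  hand: 1

```text
t: 43.15
position: [0.5026, -0.2039, 0.1807]
orientation: [-180.0, 0.1, 93.3]
force: [0.2, 0.3, 0.2]
opening: 1.0
grip_force: 0.0
```

```bash
python3 - <<'E'
from h import *; from meas import circ
p=read_camera("top"); w,u,v=world(p)
b=p["pixels"]; cv2.imwrite("pics/top9.png",cv2.resize(b[120:300,80:560],None,fx=1.6,fy=1.6))
c0=np.array([.634,-.053]); ax=np.array([-.1404,.990])
for n,k,lo,hi in[("tin",.1425,.066,.08),("mill",.0475,.066,.08),("shaker",-.0475,.055,.09),("pot",-.1425,.04,.06)]:
    t=c0+k*ax; m=(np.hypot(*(w[:,:2]-t).T)<.045)&(w[:,2]>lo)&(w[:,2]<hi); q=w[m]
    print(n,m.sum(),circ(q[:,:2]) if len(q)>20 else "", "bay",t.round(4))
for n in("mug_mid","glass_mid"): print(n,[(round(r["p"],2),r["xy"]) for r in masks_of(p,n)[:2]])
q=read_camera("scene"); cv2.imwrite("pics/sc9.png",q["pixels"]); print(sense()["position"])
E
```

```text
tin 481 (array([0.61430642, 0.08754964]), np.float64(0.029653595574127677)) bay [0.614  0.0881]
mill 205 (array([ 0.62762214, -0.00403931]), np.float64(0.01963354675463402)) bay [ 0.6273 -0.006 ]
shaker 457 (array([ 0.64134207, -0.09983955]), np.float64(0.026123943725111103)) bay [ 0.6407 -0.1   ]
pot 225 (array([ 0.65465712, -0.19453052]), np.float64(0.030020342563757216)) bay [ 0.654  -0.1941]
mug_mid [(0.93, [113.9, 246.5]), (0.55, [311.3, 180.0])]
glass_mid [(0.61, [524.3, 193.5])]
[ 0.50563657 -0.20278732  0.18025109]
```

View pics/top9.png

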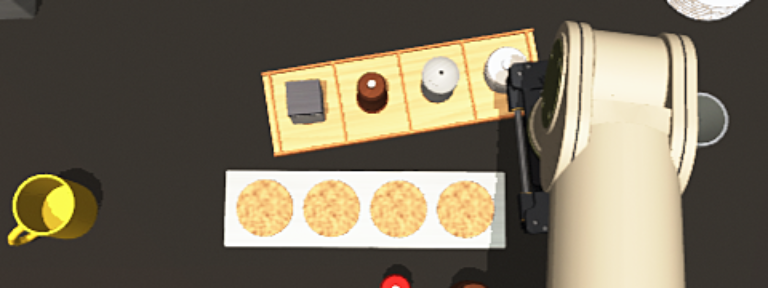

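View pics/sc9.png

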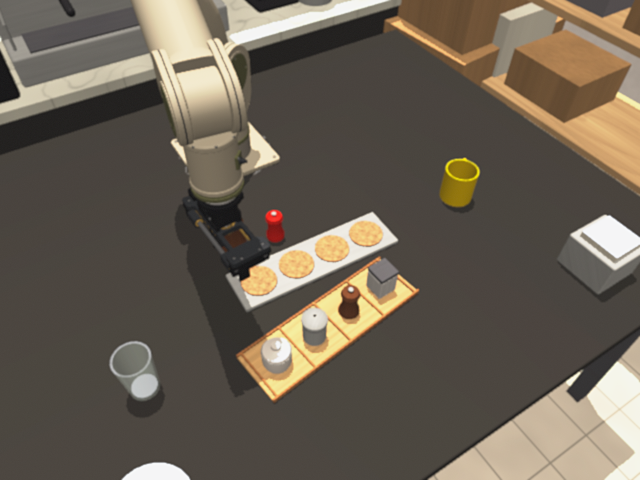

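All four stand upright and within about 2 mm of their bay centres, left to right tin, mill, shaker, pot. The mug and glass are where they were, and the arm is clear.

```bash
python3 -c "
from cell import finish_job;print(finish_job())"
```

```text
the job is handed in; nothing more can be done
None
```

The job is handed in at about 43 s: the stand reads tin, mill, shaker, pot from left to right (the reverse of the tray), all upright and within about 2 mm of their bay centres, with the mug and glass left where they were.

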